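# Release a transit-bolted instrument with a reach hook and switch over its locking toggle

## Task

Unlock the instrument housing after transport: draw the hook rod out of its sleeve by its shaft, hold it clear, lay it flat on the table and let go, then take it up by its handle and with its hook, never your fingers, pull the bolt's pin in the tunnel fully back towards the mouth. Then lay the rod flat on the table outside the housing, pull the cap of the toggle on top outward past its lock, throw the toggle over to its other side and let the cap spring back in. Do not move the toggle before the bolt is drawn, and do not disturb the other things.

Things in the scene. Friction and masses are not known exactly. Their poses are not given: they have to be found in the camera images.
- hook_rod: Loose reach hook, 140 g. Origin: centre of the handle's underside; x from handle to hook, y to the side the hook points to, z up. Black handle: x -45 to 45, 16 wide, z 0 to 16 mm. Square steel shaft 8 x 8 mm: x 45 to 189, z 0 to 8, on the centre line. Lies flat on its underside; balance point x = 30. At the start the whole handle is inside the sleeve, only shaft and hook stick out.
- rod_handle (a point): Middle of the rod's handle (rod frame 0, 0, 8 mm), where to hold it for reaching into the tunnel. Same axes as the rod.
- rod_shaft (a point): Point on the rod's shaft (rod frame 79, 0, 4 mm), 29 mm outside the sleeve's mouth at the start, where to grip it to draw it out. Same axes as the rod.
- rod_hook (a point): Middle of the hook (rod frame 185, 13, 4 mm): a straight 8 x 8 mm tongue at right angles to the shaft's end, x 181 to 189 in the rod's frame, reaching out to y = +26 mm (the shaft's own sides are at y = -4 and 4). Same axes as the rod.
- sleeve: Fixed grey storage sleeve with an aluminium roof, 104 x 34 x 37 mm; origin at the centre of its underside; x points out of its open end, at x = 50 mm. Inside 98 long x 20 wide x 20 high, floor 12 mm above the table, so the rod sits 12 mm up with 2 mm free each side and comes out only along +x: 95 mm of travel frees the handle.
- mouth (a point): Centre of the housing's open tunnel end, 34 mm above the table. x points into the tunnel, y to the left seen so, z up. Housing: fixed, grey, aluminium cover, x 0 to 170, y -40 to 40 mm, 68 mm high. Tunnel: 110 mm deep to a solid block, y -34 to 34, z -28 to 28 mm. The bolt's bar lies on the floor and reaches up to z = -20 mm.
- bolt: The bolt's upright round steel pin, 10 mm diameter; origin on its axis at table level, x pointing into the tunnel. The pin stands free between 17 and 66 mm above the table, visible through a 14 mm wide slot in the cover.
- pin (a point): Point on the pin's axis 34 mm above the table. In the mouth's frame the pin is at y = +14 mm and, with the bolt home, x = 75 mm: 35 mm short of the tunnel's end, 20 mm from the wall at +y and 48 mm from the wall at -y, so the hook (tongue to +y) passes on the pin's -y side, then moves to +y behind it.
- bolt_slide (a joint): Bolt travel in m: 0 to 0.006 at the start (home, deep), grows as the pin is pulled towards the mouth, stop at 0.042. Sliding friction about 3.5 N; it stays where it is left.
- toggle_pivot (a point): Middle of the toggle's hinge axis, 80 mm above the table, on top of the housing's block (in the mouth's frame x = 140, y = 0, z = 46 mm). Same axes as the mouth: the hinge runs along x, the toggle swings in the y-z plane. +y is the side of the housing nearer the robot.
- toggle_grip (a point): Grip point on the toggle's round black cap, 14 mm diameter; on its axis, 58 mm from the pivot plus the pull (about 134 mm above the table at the start), 14 mm below the cap's top end, 28 mm above its lower end. z points outward along the bat, x along the hinge. Close the fingers along x and lean them with the bat as it swings (an upright hand slips).
- toggle (a joint): Toggle angle in rad: 0 = leaning 0.35 rad from vertical to the mouth's -y side, away from the robot (start); 0.70 = leaning 0.35 rad to the +y side, towards the robot (thrown). Light friction, no spring. Two steel cheeks, tops 24 mm from the pivot, 10 to 16 mm to either side along the hinge, stop the cap's cross pin unless the cap is pulled out.
- toggle_cap (a joint): How far the cap is pulled outward along the bat, m, 0 to 0.012. Spring-loaded inward: 2.2 N at rest, 5 N fully out. More than 0.007 clears the lock while swinging; when let go at either end it springs back to 0.
- coupon_block: Bystander: black slotted rack 46 x 110 x 20 mm, origin under its centre.
- tweezers_by: Bystander: tweezers lying flat, 18 x 120 x 8 mm, origin under the centre.
- sharpener_by: Bystander: small metal sharpener 15 x 25 x 14 mm, origin under the centre.
- sanding_by: Bystander: cork sanding block 48 x 85 x 25 mm, origin under the centre.
- pot_by: Bystander: small pot with a green lid, 45 mm diameter, 43 mm high, origin under the centre.
- rubber_by: Bystander: rubber block with a blue band, 25 x 52 x 18 mm, origin under the centre.
- chuck_by: Bystander: red chuck lying flat, 14 x 58 x 14 mm, origin under the centre.

How it is judged:
By the outcome, as a careful person would: the job done as asked, in the order asked, and still so for the second after the job is handed in, with the robot touching nothing.
It also fails if it takes over 58 s, if anything falls off the work surface, if the arm or the gripper's body presses on something with over 40 N, if the wrist force passes 120 N, or if a joint passes its speed limit or range.

## Robot

A 6-joint arm with a two-finger parallel gripper is mounted at the origin on a cart in front of the work surface, level with it; the furniture and walls round the work are solid. World frame = base frame: x ahead of the robot, y to its left, z up, the work surface at z = 0. Lengths are in m, angles in rad, forces in N, time in s.
With the tool pointing down it reaches from about 0.4 to 0.825 m from the base axis. Payload 7 kg.
Tool frame: the origin (TCP) lies midway between the tips of the shut fingers; the grasp point (between the pads) lies 19 mm behind it; z points along the fingers, y is the line along which they close (so a half turn about z gives the same grasp; the last joint's range is limited). The gripper opens to 88 mm and grips with 3 to 60 N. Pads are 19 mm wide; open, the fingers measure 130 mm over their backs; the gripper's body (78 mm by 193 mm) begins 47 mm behind the grasp point.
Start: joints at [-0.962, 0.359, 0.012, 0, -1.224, -0.288], TCP at [0.213, -0.641, 0.227] pointing down, gripper open.
Joint ranges: [-3.07, 3.07], [-1.43, 2.12], [-1.02, 1.25], [-3.03, 1.67], [-3.05, -0], [-3.03, 3.03]. Speed limits (rad/s): [2.39, 2.39, 3.01, 3.14, 3.14, 3.14].

## Interface

Orientations are given as [roll, pitch, yaw] about the fixed x, y, z axes, in that order (R = Rz(yaw) Ry(pitch) Rx(roll)).
In Python, from station import get_state, grab_frame, calibration, job_done, boxes_of, regions_of, spot_point gives the robot as it stands. The module is installed in compiled form; this text tells all that it offers.
- The arm moves only by the tool arm_command, never from a script. Its argument "commands" is a list of rows, each an object of numbers: "tx", "ty", "tz": the shift along the tool's x, y, z each as a share of 25 cm, from -1 to 1; "twist": the turn about the tool's z as a share of 180 degrees, from -1 to 1. A call has exactly 8 rows; each row is the pose to reach, as a shift and turn from the pose commanded when the call began, along the tool's axes at that moment, turning the shorter way round; what a row does not reach only later rows make up. A row lasts 1/12 s, in which the tool goes at most 41.7 mm and 7.16 degrees, less where a joint would pass 70% of its speed; a pose out of reach is approached as far as the arm can. A call with a number of a shift or a turn outside -1 to 1 is refused whole. A call with a gripper value outside its range is refused whole. "claw" is the opening, from 0 (shut) to 1 (fully open), set as the call begins (left out, the last holds). The fingers move at their own pace and stop on an object; "grip_force" is the grip in N (left out, the last holds). Time passes only in rows, so rows that repeat a pose let the fingers close, or fill a call up. It gives the time, the measured TCP pose, the force, the opening and the grip force at its end, in the units of the state.
- get_state(): the state, without advancing time (a new reading comes with each control period).
- grab_frame(name): name is "scene" or "top"; returns the picture (400x640x3 uint8, red, green, blue); there is no depth.
- calibration(name): a dict with "camera_matrix" (3x3 intrinsics, pixels), "extrinsics" (4x4, takes a point from camera to world coordinates). Camera axes: x right, y down, z forward; pixel columns grow to the right and rows downward; lengths in m; the calibration is good to about 2 mm. A picture is of the moment at which its call begins. calibration takes no time and is no camera call.
- job_done(): hands the job in; it is judged then, once.
Trained networks look in the newest picture that a camera, given by its name, has taken for a name from the list of things; names that differ only in an ending like _2 or _b are one class to them, and where a whole thing is asked for, a point or a joint stands for the part that bears it (a point fixed in the world has none). Each returns a list of dicts, best first, with "score" (0 to 1); they miss things now and then, are a little off and sometimes report something else, mostly with a low value. They report only what shows in the picture. A call takes as long as a camera call.
- boxes_of(query, camera): "rect" ([left, top, right, bottom] in pixels, round what is visible of it).
- regions_of(query, camera): "region" (400x640 bool, what is visible of it) and "rect" ([left, top, right, bottom] in pixels, round what is visible of it).
- spot_point(query, camera): "uv" ([column, row] in pixels: a listed point, or the origin of a listed thing).
The state is a dict: "t": time; "q": joint angles; "qd": joint speeds; "joint_efforts": joint torques, N m; "eef_pos": TCP position; "ee_rot": TCP orientation; "force": force on the tool from outside, world axes, zero at the start; "moment": the same for the moment, N m; "width": finger opening in m; "gripper_force": force on a finger pad.
Only numpy, scipy, OpenCV 4.12 (cv2) and the standard library are available. Lean on these libraries where they do the work, as an engineer would, in place of code of your own. Each camera call takes 0.05 s, during which the arm holds its last target. There are 200 camera calls.

## Working session

There is one attempt and no reset: what is moved stays moved. The work goes in short steps, Python scripts to look and compute and a tool call to move; the robot and the scene stay as the last step left them, time stands still between calls to the robot, and variables do not carry over. Pictures are saved under pics/ and viewed, at most 10 in all, crops included, and the job is handed in when it is done.

Besides the shell and the picture viewer there is one more tool, called after "Request:" as name(argument=value, ...) on one line, values as JSON. arm_command: Moves the arm, as the interface text tells. Shift numbers are shares of 25 cm and turn numbers shares of 180 degrees, none past 1 either way. Its arguments: {"type":"object","properties":{"commands":{"type":"array"},"claw":{"type":"number"},"grip_force":{"type":"number"}},"required":["commands"]}

```bash
mkdir -p pics; cat > h.py <<'E'
import numpy as np, cv2
from station import *
from scipy.spatial.transform import Rotation as R
def ray(cam,uv,z):
    c=calibration(cam);K=np.array(c["camera_matrix"]);T=np.array(c["extrinsics"])
    d=T[:3,:3]@np.linalg.solve(K,[uv[0],uv[1],1.]);o=T[:3,3]
    return o+d*(z-o[2])/d[2]
def proj(cam,p):
    c=calibration(cam);K=np.array(c["camera_matrix"]);T=np.linalg.inv(np.array(c["extrinsics"]))
    q=K@(T[:3,:3]@np.array(p)+T[:3,3]);return q[:2]/q[2]
def snap(cam,f):
    im=grab_frame(cam);cv2.imwrite(f"pics/{f}.png",im[:,:,::-1]);return im
E
cat > a.py <<'E'
from h import *
np.set_printoptions(precision=4,suppress=True)
s=get_state();print(s["t"],s["eef_pos"],s["ee_rot"],s["force"])
for c in("top","scene"):
    snap(c,c+"0");T=np.array(calibration(c)["extrinsics"]);print(c,T[:3,3],T[:3,2])
H=dict(rod_shaft=.016,rod_hook=.016,sleeve=0,mouth=.034,bolt=0,pin=.034,toggle_pivot=.08,toggle_grip=.134)
for n,z in H.items():
    for c in("top","scene"):
        for r in spot_point(n,c)[:1]: print(n,c,np.round(r["uv"],1),round(r["score"],2),ray(c,r["uv"],z)[:2])
E
python3 a.py
```

```text
0.0 [ 0.2127 -0.6401  0.2256] [ 3.1399 -0.0002 -2.8209] [-0.4945  0.9764 -0.5734]
top [ 0.4235 -0.1732  1.2204] [ 0.1045  0.0077 -0.9945]
scene [-0.5239 -0.8147  0.9927] [ 0.7046  0.414  -0.5762]
rod_shaft scene [325.6 256.9] 0.61 [ 0.4249 -0.2984]
rod_hook top [331.6 224.7] 0.61 [ 0.4568 -0.1935]
rod_hook scene [302.3 241.8] 0.44 [ 0.4489 -0.197 ]
sleeve top [393.9 239. ] 0.71 [ 0.4193 -0.3797]
sleeve scene [344.4 273.6] 0.57 [ 0.4046 -0.3766]
mouth top [266.8 207.2] 0.68 [ 0.5027 -0.0031]
mouth scene [261.2 209.6] 0.84 [0.5037 0.0075]
bolt top [395.3 239.9] 0.72 [ 0.4168 -0.3839]
pin top [264.3 210. ] 0.65 [0.4943 0.0039]
pin scene [309.1 229. ] 0.54 [ 0.4983 -0.193 ]
toggle_pivot top [214.8 199.3] 0.84 [0.5184 0.1374]
toggle_pivot scene [234.8 183.9] 0.59 [0.5321 0.1429]
toggle_grip top [210.5 190.8] 0.62 [0.5365 0.1354]
toggle_grip scene [235.8 169.8] 0.39 [0.5439 0.1415]
```

```bash
python3 - <<'E'
import cv2
a=cv2.imread('pics/top0.png')[120:300,160:460];cv2.imwrite('pics/c1.png',cv2.resize(a,None,fx=2.66,fy=2.66,interpolation=cv2.INTER_CUBIC))
E
```

```text
(no output)
```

View pics/c1.png

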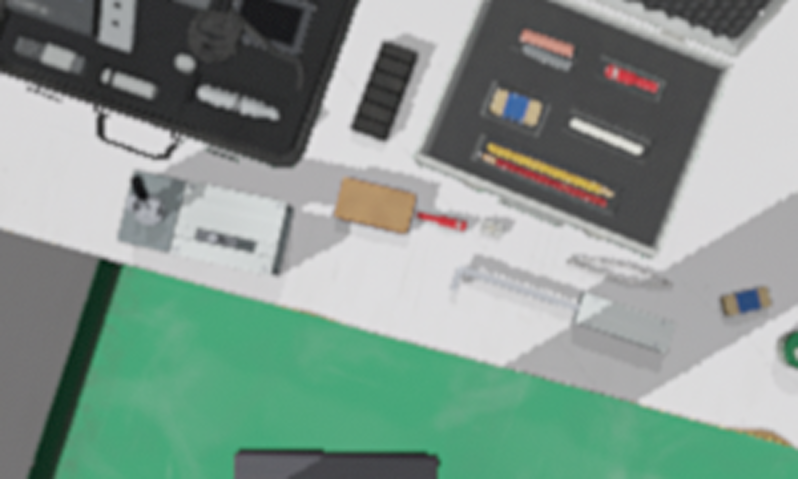

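View pics/scene0.png

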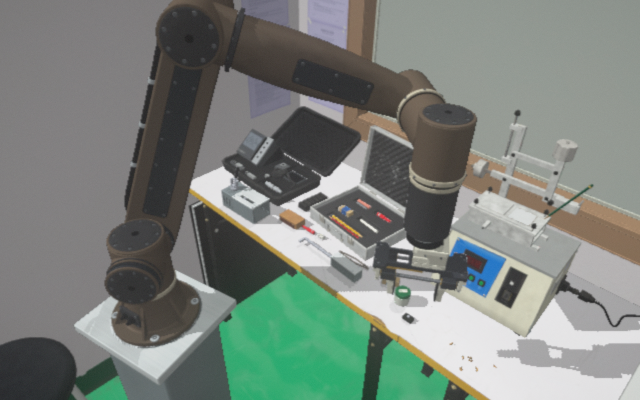

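The top crop shows the housing at about full-image (205–270, 183–222). Its mouth end is on the right and the toggle is at the far left. The rod's hook is near (332, 225), pointing towards the robot, and the shaft runs to the sleeve at about (395, 240). The tweezers lie just behind the sleeve. The scene picture shows the same layout. Next I'll fit the box models to the image edges.

```bash
cat > fit.py <<'E'
from h import *
from scipy.optimize import differential_evolution as DE
from scipy.ndimage import map_coordinates as mc
ims={c:cv2.imread(f'pics/{c}0.png').astype(np.float32) for c in("top","scene")}
G={}
for c,im in ims.items():
    b=cv2.GaussianBlur(im,(0,0),.7);gx=cv2.Sobel(b,-1,1,0).mean(2);gy=cv2.Sobel(b,-1,0,1).mean(2);G[c]=(gx,gy)
cal={c:(np.array(calibration(c)["camera_matrix"]),np.linalg.inv(np.array(calibration(c)["extrinsics"]))) for c in ims}
def W(p,q): # pose x,y,yaw
    c,s=np.cos(p[2]),np.sin(p[2]);q=np.atleast_2d(q)
    return np.c_[p[0]+c*q[:,0]-s*q[:,1],p[1]+s*q[:,0]+c*q[:,1],q[:,2]]
def P(c,X):
    K,T=cal[c];q=(X@T[:3,:3].T+T[:3,3])@K.T;return q[:,:2]/q[:,2:]
def score(p,edges,cams):
    t=0
    for c in cams:
        for a,b in edges:
            uv=P(c,W(p,np.linspace(a,b,25)));d=uv[-1]-uv[0];d/=np.linalg.norm(d)+1e-9
            g=[mc(k,[uv[:,1],uv[:,0]],order=1) for k in G[c]]
            t+=min(60,abs(np.mean(-d[1]*g[0]+d[0]*g[1])))*np.linalg.norm(np.subtract(a,b))
    return -t
def rect(x0,x1,y0,y1,z): 
    q=[(x0,y0,z),(x1,y0,z),(x1,y1,z),(x0,y1,z)];return [(q[i],q[(i+1)%4]) for i in range(4)]
HE=rect(0,.17,-.04,.04,.068);HE+= [((0,.04,0),(.17,.04,0)),((0,-.04,0),(0,.04,0))]
SE=rect(-.054,.05,-.017,.017,.037)+[((-.054,.017,0),(.05,.017,0))]
# rod as seen: shaft top edges at z=.02, frame = rod xy
RE=[((.1,-.004,.02),(.189,-.004,.02)),((.1,.004,.02),(.181,.004,.02)),((.189,-.004,.02),(.189,.026,.02)),((.181,.004,.02),(.181,.026,.02)),((.181,.026,.02),(.189,.026,.02))]
def run(n,E,x0,w=.02):
    out=[]
    for cams in(("top",),("scene",),("top","scene")):
        r=DE(score,[(x0[0]-w,x0[0]+w),(x0[1]-w,x0[1]+w),(x0[2]-.12,x0[2]+.12)],args=(E,cams),seed=1,popsize=20,maxiter=60)
        print(n,cams,np.round(r.x,4),round(-r.fun,2));out.append(r.x)
    return out
if __name__=="__main__":
    h=run("house",HE,(.503,.002,1.4)); s=run("sleeve",SE,(.415,-.378,1.37)); r=run("rod",RE,(.415,-.378,1.37),.025)
    im=ims["top"].copy();o=[];S=6
    for (x,y,w,hh),sets in(((198,172,80,56),[(h[2],HE)]),((322,208,100,46),[(s[2],SE),(r[2],RE)])):
        I=cv2.resize(im[y:y+hh,x:x+w],None,fx=S,fy=S,interpolation=cv2.INTER_CUBIC).clip(0,255).astype(np.uint8)
        for p,E in sets:
            for a,b in E:
                q=((P("top",W(p,[a,b]))+.5-[x,y])*S).astype(int);cv2.line(I,tuple(map(int,q[0])),tuple(map(int,q[1])),(0,0,255),1)
        o.append(np.pad(I,((0,0),(0,600-I.shape[1]),(0,0)))[:,:600])
    cv2.imwrite('pics/fit.png',cv2.resize(np.vstack(o),(588,600)))
E
python3 fit.py
```

```text
house ('top',) [ 0.5228 -0.0111  1.314 ] 45.0
house ('scene',) [ 4.9840e-01 -6.0000e-04  1.4895e+00] 45.0
house ('top', 'scene') [ 0.5125 -0.002   1.4076] 85.97
sleeve ('top',) [ 0.4166 -0.3775  1.2952] 15.98
sleeve ('scene',) [ 0.4118 -0.3837  1.35  ] 22.8
sleeve ('top', 'scene') [ 0.4157 -0.3765  1.277 ] 37.46
rod ('top',) [ 0.4233 -0.39    1.2694] 13.68
rod ('scene',) [ 0.4179 -0.376   1.3258] 13.8
rod ('top', 'scene') [ 0.4216 -0.3747  1.3509] 22.88
```

View pics/fit.png

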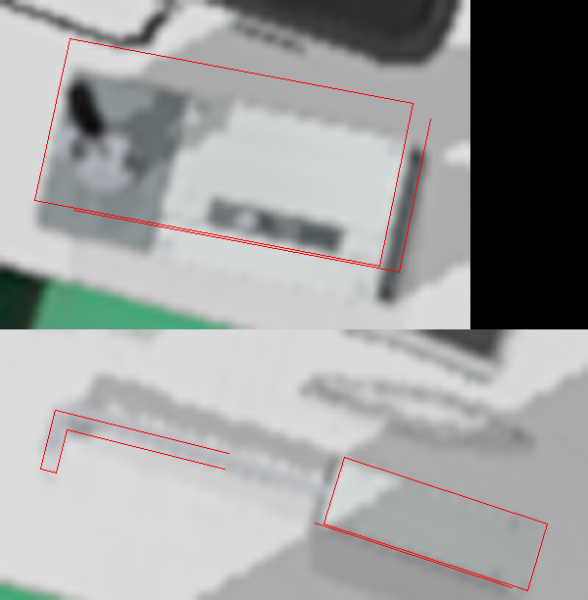

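The housing fit is off because the edge scores saturated. The sleeve fit looks right. I'll refit the sleeve and rod together with no clip, and the housing from corners I picked by hand: (75,70), (38,225), (412,145) and (380,300) in the overlay.

```bash
sed -i 's/min(60,/min(400,/' fit.py; cat > fit2.py <<'E'
from fit import *
from scipy.optimize import least_squares as LS
px=np.array([(75,70),(38,225),(412,145),(380,300)])/5.88+[198,172]-.5
M=np.array([(.17,-.04,.068),(.17,.04,.068),(0,-.04,.068),(0,.04,.068)])
r=LS(lambda p:(P("top",W(p,M))-px).ravel(),[.5,0,1.37]);print("manual house",r.x,np.round(r.fun,1))
h=run("house",HE,r.x,.01)
E2=SE+RE
s=run("sleeve+rod",E2,(.416,-.378,1.3),.012)
im=ims;o=[];S=6
for c,boxes in(("top",((198,172,66,60),(322,208,66,40))),("scene",((210,160,66,60),(296,225,66,60)))):
    col=[]
    for (x,y,w,hh) in boxes:
        I=cv2.resize(im[c][y:y+hh,x:x+w],None,fx=S,fy=S,interpolation=cv2.INTER_CUBIC).clip(0,255).astype(np.uint8)
        for p,E in((h[2],HE),(s[2],E2)):
            for a,b in E:
                q=((P(c,W(p,[a,b]))+.5-[x,y])*S).astype(int);cv2.line(I,tuple(map(int,q[0])),tuple(map(int,q[1])),(0,0,255),1)
        col.append(I)
    C=np.vstack(col);o.append(np.pad(C,((0,720-C.shape[0]),(0,0),(0,0))))
cv2.imwrite('pics/fit2.png',cv2.resize(np.hstack(o),(660,600)))
E
python3 fit2.py
```

```text
manual house [ 0.49455244 -0.00337321  1.3812612 ] [ 0.  -0.5 -0.5  0.6  0.7 -0.7 -0.2  0.5]
house ('top',) [ 0.4977 -0.0023  1.3971] 75.87
house ('scene',) [4.949e-01 1.100e-03 1.339e+00] 157.74
house ('top', 'scene') [ 0.4968 -0.0016  1.3825] 222.9
sleeve+rod ('top',) [ 0.4184 -0.377   1.2001] 29.03
sleeve+rod ('scene',) [ 0.4161 -0.3719  1.2431] 61.37
sleeve+rod ('top', 'scene') [ 0.4158 -0.3749  1.3042] 83.76
```

View pics/fit2.png

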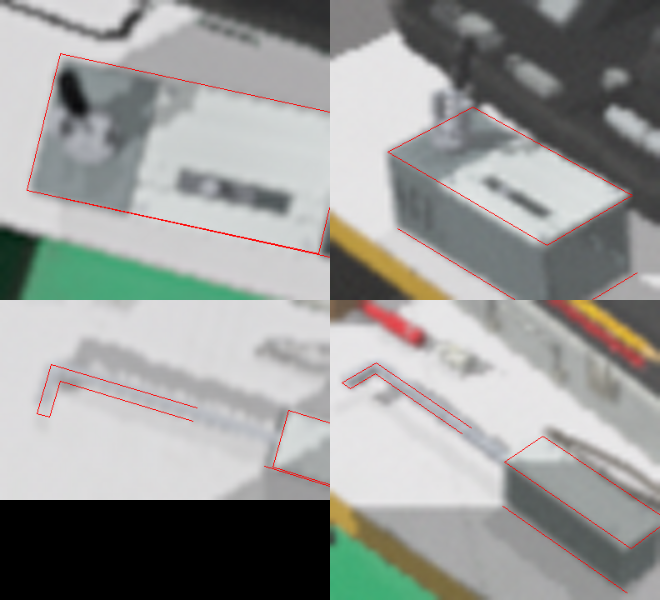

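The overlay now sits on the visible edges. The housing mouth is at (0.4965, -0.0015) with yaw 1.382, and the rod and sleeve are at (0.4158, -0.3749) with yaw 1.304. Now I'll move.

```bash
cat >> h.py <<'E'
np.set_printoptions(precision=4,suppress=True)
H=(.4965,-.0015,1.382); RD=(.4158,-.3749,1.304)
def L(f,x,y=0): c,s=np.cos(f[2]),np.sin(f[2]); return np.array([f[0]+c*x-s*y,f[1]+s*x+c*y])
def to(xy,z,yaw=None):
    s=get_state();Rm=R.from_euler('xyz',s["ee_rot"]).as_matrix()
    d=Rm.T@(np.r_[xy,z]-s["eef_pos"])/.25
    w=0
    if yaw is not None:
        w=-((yaw-s["ee_rot"][2]+np.pi/2)%np.pi-np.pi/2)/np.pi
    print("t",s["t"],"pos",s["eef_pos"],"rot",s["ee_rot"],"w",s["width"],"F",s["force"],"shift",d,"twist",round(w,4))
E
python3 -c "
from h import *
to(L(RD,.079),.09,RD[2])"
```

```text
t 0.9 pos [ 0.2128 -0.6405  0.2266] rot [ 3.1416  0.     -2.8208] w 0.08780378906841697 F [ 0.3753  0.0216 -0.1365] shift [-1.2807  1.0153  0.5462] twist -0.313
```

Request:
arm_command(commands=[{"tx": -0.9,"ty": 0.7,"tz": 0.2,"twist": -0.313},{"tx": -0.9,"ty": 0.7,"tz": 0.2,"twist": -0.313},{"tx": -0.9,"ty": 0.7,"tz": 0.2,"twist": -0.313},{"tx": -0.9,"ty": 0.7,"tz": 0.2,"twist": -0.313},{"tx": -0.9,"ty": 0.7,"tz": 0.2,"twist": -0.313},{"tx": -0.9,"ty": 0.7,"tz": 0.2,"twist": -0.313},{"tx": -0.9,"ty": 0.7,"tz": 0.2,"twist": -0.313},{"tx": -0.9,"ty": 0.7,"tz": 0.2,"twist": -0.313}], claw=0.42, grip_force=60)

```text
t: 1.57
eef_pos: [0.3736, -0.3989, 0.1758]
ee_rot: [3.141, 0.001, -1.827]
force: [-0.6, -1.4, -0.2]
width: 0.0405
gripper_force: 0.0
```

```bash
python3 -c "
from h import *
to(L(RD,.079),.07,RD[2])"
```

```text
t 1.5667 pos [ 0.3736 -0.3989  0.1758] rot [ 3.1414  0.0012 -1.827 ] w 0.04054676323397142 F [-0.5772 -1.4074 -0.1557] shift [-0.4509 -0.1424  0.4236] twist 0.0034
```

Request:
arm_command(commands=[{"tx": -0.451,"ty": -0.142,"tz": 0.2,"twist": 0.003},{"tx": -0.451,"ty": -0.142,"tz": 0.3,"twist": 0.003},{"tx": -0.451,"ty": -0.142,"tz": 0.35,"twist": 0.003},{"tx": -0.451,"ty": -0.142,"tz": 0.42,"twist": 0.003},{"tx": -0.451,"ty": -0.142,"tz": 0.5,"twist": 0.003},{"tx": -0.451,"ty": -0.142,"tz": 0.6,"twist": 0.003},{"tx": -0.451,"ty": -0.142,"tz": 0.646,"twist": 0.003},{"tx": -0.451,"ty": -0.142,"tz": 0.646,"twist": 0.003}])

```text
t: 2.23
eef_pos: [0.4334, -0.3033, 0.0124]
ee_rot: [3.137, 0.0, -1.847]
force: [-1.2, 0.1, 0.1]
width: 0.0368
gripper_force: 0.0
```

```bash
python3 - <<'E'
from h import *
to(L(RD,.079),.0135,RD[2])
a=snap("top","t2");b=snap("scene","s2")
A=cv2.resize(a[195:270,320:420],None,fx=6,fy=4,interpolation=2);
u=cv2.resize(a[200:255,330:420],(594,363),interpolation=2);v=cv2.resize(b[215:275,290:380],(594,237*1),interpolation=2)
cv2.imwrite("pics/g2.png",np.vstack([u,v])[:,:,::-1])
E
```

```text
t 2.2333 pos [ 0.4334 -0.3033  0.0124] rot [ 3.1366  0.0001 -1.8468] w 0.036823389341482764 F [-1.2152  0.1391  0.1208] shift [-0.0213 -0.0075 -0.0043] twist -0.0029
```

View pics/g2.png

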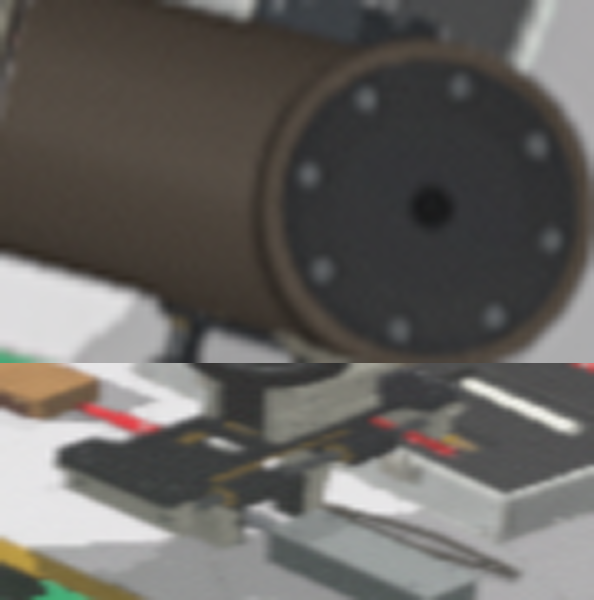

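The arm hides the shaft from the top camera. In the scene picture the fingers are astride the shaft in front of the sleeve, and nothing is touched. I'll close on it.

Request:
arm_command(commands=[{"tx": -0.01,"ty": 0,"tz": -0.004,"twist": 0},{"tx": -0.01,"ty": 0,"tz": -0.004,"twist": 0},{"tx": -0.01,"ty": 0,"tz": -0.004,"twist": 0},{"tx": -0.01,"ty": 0,"tz": -0.004,"twist": 0},{"tx": -0.01,"ty": 0,"tz": -0.004,"twist": 0},{"tx": -0.01,"ty": 0,"tz": -0.004,"twist": 0},{"tx": -0.01,"ty": 0,"tz": -0.004,"twist": 0},{"tx": -0.01,"ty": 0,"tz": -0.004,"twist": 0}], claw=0)

```text
t: 3.0
eef_pos: [0.436, -0.3018, 0.0163]
ee_rot: [-3.141, -0.0, -1.847]
force: [0.4, 1.0, 2.7]
width: 0.0064
gripper_force: 60.0
```

```bash
python3 -c "
from h import *
to(L(RD,.079),.0135,RD[2]); s=get_state(); print(s['moment'],s['gripper_force'])"
```

```text
t 3.0 pos [ 0.436  -0.3018  0.0163] rot [-3.1412 -0.     -1.8468] w 0.006423639724396206 F [0.424  1.0301 2.6529] shift [-0.0126  0.0008  0.0112] twist -0.0029
[ 0.2344  0.1679 -0.0259] 59.97901260852814
```

Request:
arm_command(commands=[{"tx": -0.01,"ty": 0,"tz": 0},{"tx": -0.03,"ty": 0,"tz": 0},{"tx": -0.05,"ty": 0,"tz": 0},{"tx": -0.08,"ty": 0,"tz": 0},{"tx": -0.11,"ty": 0,"tz": 0},{"tx": -0.14,"ty": 0,"tz": 0},{"tx": -0.14,"ty": 0,"tz": 0},{"tx": -0.14,"ty": 0,"tz": 0}])

```text
invalid input
```

```bash
python3 -c "
from h import *
to(L(RD,.195),.0135,RD[2]); s=get_state(); print(s['moment'],s['gripper_force'])
b=snap('scene','s3');cv2.imwrite('pics/g3.png',cv2.resize(b[210:280,260:390],None,fx=6,fy=6,interpolation=2)[:,:,::-1])"
```

```text
t 3.0 pos [ 0.436  -0.3018  0.0163] rot [-3.1412 -0.     -1.8468] w 0.006423639724396206 F [0.424  1.0301 2.6529] shift [-0.4766  0.0051  0.0112] twist -0.0029
[ 0.2344  0.1679 -0.0259] 59.97901260852814
```

View pics/g3.png

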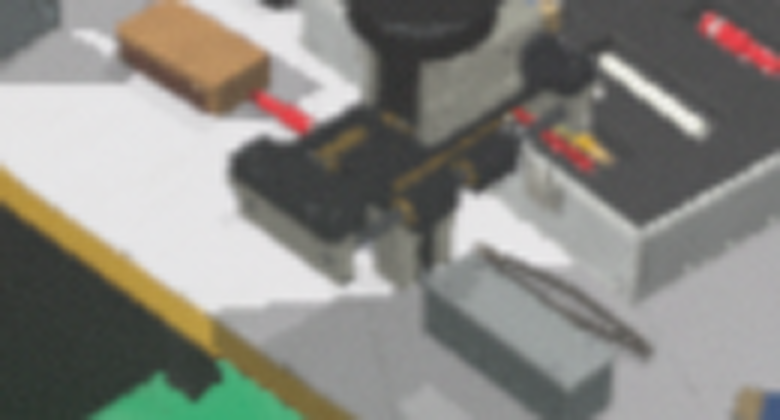

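The move was refused because the twist value was missing. The picture shows the fingers closed beside the sleeve mouth, with nothing disturbed. I'll send the pull again.

Request:
arm_command(commands=[{"tx": -0.01,"ty": 0,"tz": 0,"twist": 0},{"tx": -0.03,"ty": 0,"tz": 0,"twist": 0},{"tx": -0.05,"ty": 0,"tz": 0,"twist": 0},{"tx": -0.08,"ty": 0,"tz": 0,"twist": 0},{"tx": -0.11,"ty": 0,"tz": 0,"twist": 0},{"tx": -0.14,"ty": 0,"tz": 0,"twist": 0},{"tx": -0.14,"ty": 0,"tz": 0,"twist": 0},{"tx": -0.14,"ty": 0,"tz": 0,"twist": 0}])

```text
t: 3.72
eef_pos: [0.4456, -0.2672, 0.016]
ee_rot: [3.141, 0.0, -1.846]
force: [0.2, 2.0, 0.1]
width: 0.0062
gripper_force: 60.0
```

```bash
python3 -c "
from h import *
to(L(RD,.195),.0135,RD[2]); s=get_state(); print(s['moment'],s['gripper_force'])
grab_frame('scene'); r=spot_point('rod_hook','scene')[0]; print(r, ray('scene',r['uv'],.016), L(RD,.185,.013))
"
```

```text
t 3.7167 pos [ 0.4456 -0.2672  0.016 ] rot [ 3.1414  0.0003 -1.8457] w 0.006211234376167104 F [0.1937 2.0023 0.1411] shift [-0.3329  0.004   0.01  ] twist -0.0026
[ 0.3979  0.0762 -0.    ] 59.978567361831665Traceback (most recent call last):
  File "<string>", line 4, in <module>
    grab_frame('scene'); r=spot_point('rod_hook','scene')[0]; print(r, ray('scene',r['uv'],.016), L(RD,.185,.013))
                           ~~~~~~~~~~~~~~~~~~~~~~~~~~~~~~^^^
IndexError: list index out of range
```

```bash
python3 -c "
from h import *
for c in('top','scene'):
    snap(c,c+'4')
    for n in('rod_hook','rod_shaft','rod_handle'):
        for r in spot_point(n,c)[:2]: print(n,c,r['uv'],r['score'],ray(c,r['uv'],.016))
    for r in boxes_of('hook_rod',c)[:2]: print(c,r)
print(L(RD,.185,.013),L(RD,.185+.035,.013),proj('scene',np.r_[L(RD,.22,.013),.016]),proj('top',np.r_[L(RD,.22,.013),.016]))
"
```

```text
rod_hook scene [232.9, 185.0] 0.32 [0.5962 0.2114 0.016 ]
rod_shaft scene [317.8, 248.5] 0.59 [ 0.4466 -0.2572  0.016 ]
rod_handle scene [333.6, 261.1] 0.62 [ 0.421  -0.3292  0.016 ]
scene {'rect': [324.6, 249.9, 328.2, 257.8], 'score': 0.56}
scene {'rect': [232.4, 169.0, 236.0, 182.9], 'score': 0.32}
[ 0.452 -0.193] [ 0.4613 -0.1593] [294.6385 235.8954] [320.0204 222.9116]
```

```bash
python3 -c "
import cv2
a=cv2.imread('pics/top4.png')[190:260,290:390];b=cv2.imread('pics/scene4.png')[205:275,260:360]
import numpy as np
cv2.imwrite('pics/v4.png',np.hstack([cv2.resize(x,(400,280),interpolation=2) for x in(a,b)]))"
```

```text
(no output)
```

View pics/v4.png

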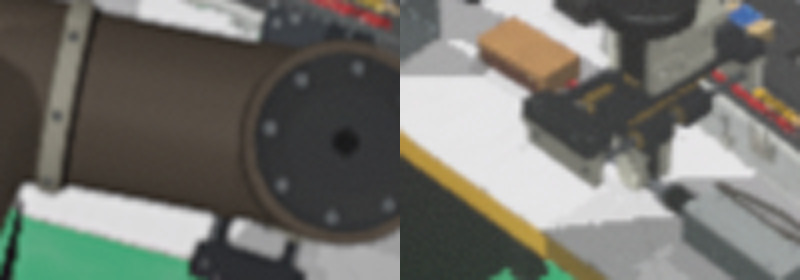

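The black handle is showing at the sleeve mouth, at about (680,195) in the right panel, so the rod follows. I'll pull it the rest of the way.

Request:
arm_command(commands=[{"tx": -0.04,"ty": 0.0,"tz": 0,"twist": 0},{"tx": -0.08,"ty": 0.001,"tz": 0,"twist": 0},{"tx": -0.13,"ty": 0.002,"tz": 0,"twist": 0},{"tx": -0.18,"ty": 0.003,"tz": 0,"twist": 0},{"tx": -0.23,"ty": 0.003,"tz": 0,"twist": 0},{"tx": -0.28,"ty": 0.004,"tz": 0,"twist": 0},{"tx": -0.32,"ty": 0.004,"tz": 0,"twist": 0},{"tx": -0.34,"ty": 0.004,"tz": 0,"twist": 0}])

```text
t: 4.98
eef_pos: [0.4679, -0.1845, 0.016]
ee_rot: [3.142, 0.0, -1.846]
force: [0.8, 0.6, -1.6]
width: 0.0058
gripper_force: 60.0
```

```bash
python3 -c "
from h import *
to(L(RD,.2),.0135,RD[2]); s=get_state(); print(s['moment'],s['gripper_force'])
c='scene';snap(c,c+'5')
for n in('rod_hook','rod_shaft','rod_handle'):
        for r in spot_point(n,c)[:1]: print(n,c,r['uv'],r['score'],ray(c,r['uv'],.016))
"
```

```text
t 4.9833 pos [ 0.4679 -0.1845  0.016 ] rot [ 3.1415  0.0001 -1.8457] w 0.005766808294955965 F [ 0.8358  0.6216 -1.572 ] shift [-0.0103  0.0001  0.0101] twist -0.0026
[0.0809 0.0153 0.0135] 59.981730580329895
rod_shaft scene [301.0, 236.1] 0.67 [ 0.4713 -0.1779  0.016 ]
rod_handle scene [315.6, 250.5] 0.47 [ 0.4346 -0.2561  0.016 ]
```

Request:
arm_command(commands=[{"tx": -0.01,"ty": 0.0,"tz": -0.04,"twist": 0},{"tx": -0.02,"ty": 0,"tz": -0.06,"twist": 0},{"tx": -0.02,"ty": 0,"tz": -0.06,"twist": 0},{"tx": -0.02,"ty": 0,"tz": -0.03,"twist": 0},{"tx": -0.02,"ty": 0,"tz": 0.01,"twist": 0},{"tx": -0.02,"ty": 0,"tz": 0.03,"twist": 0},{"tx": -0.02,"ty": 0,"tz": 0.04,"twist": 0},{"tx": -0.02,"ty": 0,"tz": 0.04,"twist": 0}])

```text
t: 5.85
eef_pos: [0.4683, -0.1813, 0.0052]
ee_rot: [3.14, -0.0, -1.847]
force: [0.6, -0.5, -2.0]
width: 0.006
gripper_force: 60.0
```

```bash
python3 -c "
from h import *
to(L(RD,.2),.0035,RD[2]); s=get_state(); print(s['moment'],s['gripper_force'])
"
```

```text
t 5.85 pos [ 0.4683 -0.1813  0.0052] rot [ 3.14   -0.0005 -1.8471] w 0.006027113530734382 F [ 0.557  -0.4773 -2.0093] shift [ 0.0024 -0.0015  0.0069] twist -0.003
[ 0.0177  0.1045 -0.0557] 59.97624635696411
```

Request:
arm_command(commands=[{"tx": 0,"ty": 0,"tz": 0.004,"twist": 0},{"tx": 0,"ty": 0,"tz": 0.006,"twist": 0},{"tx": 0,"ty": 0,"tz": 0.008,"twist": 0},{"tx": 0,"ty": 0,"tz": 0.008,"twist": 0},{"tx": 0,"ty": 0,"tz": 0.008,"twist": 0},{"tx": 0,"ty": 0,"tz": 0.008,"twist": 0},{"tx": 0,"ty": 0,"tz": 0.008,"twist": 0},{"tx": 0,"ty": 0,"tz": 0.008,"twist": 0}])

```text
t: 6.52
eef_pos: [0.4689, -0.1813, 0.0046]
ee_rot: [-3.141, -0.0, -1.847]
force: [-1.5, 0.1, 5.7]
width: 0.0062
gripper_force: 60.0
```

Request:
arm_command(commands=[{"tx": 0,"ty": 0,"tz": 0,"twist": 0},{"tx": 0,"ty": 0,"tz": 0,"twist": 0},{"tx": 0,"ty": 0,"tz": 0,"twist": 0},{"tx": 0,"ty": 0,"tz": -0.05,"twist": 0},{"tx": 0,"ty": 0,"tz": -0.2,"twist": 0},{"tx": 0.1,"ty": 0,"tz": -0.35,"twist": 0},{"tx": 0.25,"ty": 0,"tz": -0.5,"twist": 0},{"tx": 0.4,"ty": 0,"tz": -0.6,"twist": 0}], claw=0.42)

```text
t: 7.18
eef_pos: [0.4463, -0.264, 0.1462]
ee_rot: [-3.139, 0.0, -1.844]
force: [2.9, -0.1, -0.5]
width: 0.0361
gripper_force: 0.0
```

Request:
arm_command(commands=[{"tx": 0.1,"ty": 0,"tz": 0,"twist": 0},{"tx": 0.2,"ty": 0,"tz": 0,"twist": 0},{"tx": 0.3,"ty": 0,"tz": 0,"twist": 0},{"tx": 0.4,"ty": 0,"tz": 0,"twist": 0},{"tx": 0.4,"ty": 0,"tz": 0,"twist": 0},{"tx": 0.4,"ty": 0,"tz": 0,"twist": 0},{"tx": 0.4,"ty": 0,"tz": 0,"twist": 0},{"tx": 0.4,"ty": 0,"tz": 0,"twist": 0}])

```text
t: 7.85
eef_pos: [0.4185, -0.3592, 0.1433]
ee_rot: [3.142, 0.0, -1.846]
force: [-0.2, 0.5, -0.2]
width: 0.037
gripper_force: 0.0
```

```bash
cat > rod.py <<'E'
import sys
from h import *
import fit
tag=sys.argv[1];zb=float(sys.argv[2]);x0=[float(v) for v in sys.argv[3:6]]
for c in("top","scene"):
    im=snap(c,c+tag)[:,:,::-1].astype(np.float32);fit.ims[c]=im
    b=cv2.GaussianBlur(im,(0,0),.7);fit.G[c]=(cv2.Sobel(b,-1,1,0).mean(2),cv2.Sobel(b,-1,0,1).mean(2))
    for n,z in(('rod_hook',.004),('rod_shaft',.004),('rod_handle',.008)):
        for r in spot_point(n,c)[:1]: print(n,c,r['uv'],round(r['score'],2),ray(c,r['uv'],z+zb))
E=[((.05,-.004,.008),(.189,-.004,.008)),((.05,.004,.008),(.181,.004,.008)),((.189,-.004,.008),(.189,.026,.008)),((.181,.004,.008),(.181,.026,.008)),((.181,.026,.008),(.189,.026,.008))]+fit.rect(-.045,.045,-.008,.008,.016)
E=[((a[0],a[1],a[2]+zb),(b[0],b[1],b[2]+zb)) for a,b in E]
r=fit.run("rod",E,x0,.02)
o=[]
for c in("top","scene"):
    q=fit.P(c,fit.W(r[2],[(.07,0,0)]))[0].astype(int);x,y=q-[45,35];S=4.4
    I=cv2.resize(fit.ims[c][y:y+70,x:x+90],None,fx=S,fy=S,interpolation=2).clip(0,255).astype(np.uint8);J=I.copy()
    for a,b in E:
        q=((fit.P(c,fit.W(r[2],[a,b]))+.5-[x,y])*S).astype(int);cv2.line(J,tuple(map(int,q[0])),tuple(map(int,q[1])),(0,0,255),1)
    o.append(np.vstack([I,J])[:598])
cv2.imwrite(f"pics/rod{tag}.png",np.hstack(o))
E
python3 rod.py 6 0 .448 -.258 1.304; python3 -c "
from h import *
to(L(RD,.12),.1,RD[2])"
```

```text
rod_hook scene [279.0, 225.0] 0.78 [ 0.4949 -0.0728  0.004 ]
rod_shaft scene [298.3, 238.7] 0.7 [ 0.4674 -0.1696  0.004 ]
rod_handle scene [316.2, 249.6] 0.73 [ 0.4472 -0.2509  0.008 ]
rod ('top',) [ 0.428  -0.2489  1.2956] 30.17
rod ('scene',) [ 0.4391 -0.2614  1.3184] 82.58
rod ('top', 'scene') [ 0.4419 -0.2554  1.3393] 93.4
t 8.25 pos [ 0.4185 -0.3596  0.1435] rot [-3.1414 -0.     -1.8464] w 0.036903462764451174 F [-0.6242 -0.2108 -0.4608] shift [-0.418  -0.0021  0.1739] twist -0.0028
```

View pics/rod6.png

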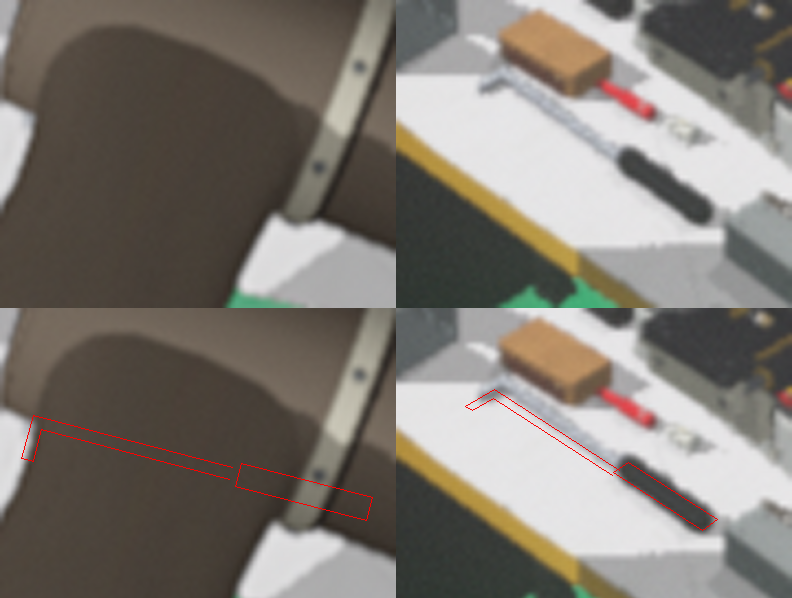

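The rod lies flat and clear of the sleeve. The scene picture shows the handle near (667,185) and the hook near (500,75) in the upper right panel. The arm blocks the top view, so I'll refit on the silhouette from the scene camera only.

```bash
cat > rod2.py <<'E'
from h import *
import fit,sys
f,zb=sys.argv[1],float(sys.argv[2]);x0=[float(v) for v in sys.argv[3:6]]
im=cv2.imread(f).astype(np.float32);c="scene"
b=cv2.GaussianBlur(im,(0,0),.7);fit.G[c]=(cv2.Sobel(b,-1,1,0).mean(2),cv2.Sobel(b,-1,0,1).mean(2))
E=[((-.045,-.008,.016),(.045,-.008,.016)),((-.045,.008,0),(.045,.008,0)),((-.045,-.008,.01),(-.045,.008,0)),((.05,-.004,.008),(.189,-.004,.008)),((.05,.004,0),(.181,.004,0)),((.189,-.004,.008),(.189,.026,.008)),((.181,.004,0),(.181,.026,0))]
E=[((a[0],a[1],a[2]+zb),(b[0],b[1],b[2]+zb)) for a,b in E]
from scipy.optimize import differential_evolution as DE
r=DE(fit.score,[(x0[0]-.01,x0[0]+.01),(x0[1]-.01,x0[1]+.01),(x0[2]-.06,x0[2]+.06)],args=(E,(c,)),seed=1,popsize=25,maxiter=80)
print(r.x,-r.fun, fit.score(x0,E,(c,)))
E
python3 rod2.py pics/scene6.png 0 .448 -.255 1.304
```

```text
[ 0.4504 -0.2535  1.3065] 103.25133116061888 -97.38452699056208
```

```bash
python3 -c "
from h import *
to((.4498,-.254),.004,1.306)"
```

```text
t 8.25 pos [ 0.4185 -0.3596  0.1435] rot [-3.1414 -0.     -1.8464] w 0.036903462764451174 F [-0.6242 -0.2108 -0.4608] shift [-0.4403 -0.0055  0.5579] twist -0.0034
```

Request:
arm_command(commands=[{"tx": -0.15,"ty": -0.005,"tz": 0,"twist": -0.003},{"tx": -0.3,"ty": -0.005,"tz": 0.1,"twist": -0.003},{"tx": -0.44,"ty": -0.005,"tz": 0.2,"twist": -0.003},{"tx": -0.44,"ty": -0.005,"tz": 0.3,"twist": -0.003},{"tx": -0.44,"ty": -0.005,"tz": 0.42,"twist": -0.003},{"tx": -0.44,"ty": -0.005,"tz": 0.52,"twist": -0.003},{"tx": -0.44,"ty": -0.005,"tz": 0.556,"twist": -0.003},{"tx": -0.44,"ty": -0.005,"tz": 0.556,"twist": -0.003}], claw=0.42)

```text
t: 8.92
eef_pos: [0.448, -0.254, 0.0025]
ee_rot: [3.137, -0.0, -1.837]
force: [-0.3, -0.7, 1.2]
width: 0.0371
gripper_force: 0.0
```

Request:
arm_command(commands=[{"tx": 0,"ty": 0,"tz": 0,"twist": 0},{"tx": 0,"ty": 0,"tz": 0,"twist": 0},{"tx": 0,"ty": 0,"tz": 0,"twist": 0},{"tx": 0,"ty": 0,"tz": 0,"twist": 0},{"tx": 0,"ty": 0,"tz": 0,"twist": 0},{"tx": 0,"ty": 0,"tz": 0,"twist": 0},{"tx": 0,"ty": 0,"tz": 0,"twist": 0},{"tx": 0,"ty": 0,"tz": 0,"twist": 0}], claw=0)

```text
t: 9.58
eef_pos: [0.45, -0.2546, 0.0057]
ee_rot: [-3.14, -0.0, -1.837]
force: [-2.0, 0.6, 7.7]
width: 0.0155
gripper_force: 60.0
```

```bash
python3 -c "
from h import *
to(L(H,-.14,.0-.01),.04,H[2]); 
for a in((-.14,-.012),(-.095,-.012),(-.094,0.004)): print(L(H,*a))"
```

```text
t 9.5833 pos [ 0.45   -0.2546  0.0057] rot [-3.1398 -0.     -1.8374] w 0.015529373498230884 F [-2.0449  0.6046  7.6538] shift [-0.4704  0.0037 -0.1373] twist -0.0248
[ 0.482  -0.1413]
[ 0.4905 -0.0971]
[ 0.4749 -0.0931]
```

```bash
python3 -c "
from h import *
to(L(H,-.205,-.024),.042,H[2])"
```

```text
t 9.5833 pos [ 0.45   -0.2546  0.0057] rot [-3.1398 -0.     -1.8374] w 0.015529373498230884 F [-2.0449  0.6046  7.6538] shift [-0.2155 -0.0723 -0.1451] twist -0.0248
```

Request:
arm_command(commands=[{"tx": 0,"ty": 0,"tz": -0.03,"twist": 0},{"tx": 0,"ty": 0,"tz": -0.08,"twist": 0},{"tx": 0,"ty": 0,"tz": -0.13,"twist": 0},{"tx": 0,"ty": 0,"tz": -0.15,"twist": 0},{"tx": 0,"ty": 0,"tz": -0.15,"twist": 0},{"tx": 0,"ty": 0,"tz": -0.15,"twist": -0.01},{"tx": 0,"ty": 0,"tz": -0.15,"twist": -0.025},{"tx": 0,"ty": 0,"tz": -0.15,"twist": -0.025}])

```text
t: 10.25
eef_pos: [0.4491, -0.2542, 0.0415]
ee_rot: [3.141, 0.0, -1.757]
force: [-0.2, 0.1, -1.1]
width: 0.0155
gripper_force: 60.0
```

```bash
python3 -c "
from h import *
to(L(H,-.205,-.024),.042,H[2]);snap('scene','scene7');s=get_state();print(s['moment'])
grab_frame('top')
for c in('scene','top'):
  for n,z in(('rod_hook',.041),('rod_handle',.045),('rod_shaft',.041)):
    for r in spot_point(n,c)[:1]:print(c,n,r['uv'],r['score'],ray(c,r['uv'],z))
p=s['eef_pos']; f=(p[0],p[1],s['ee_rot'][2]+np.pi);print(L(f,.185,.013),L(f,.079))
"
python3 rod2.py pics/scene7.png .037 .45 -.2546 1.382
```

```text
t 10.25 pos [ 0.4491 -0.2542  0.0415] rot [ 3.1411  0.0002 -1.7572] w 0.015530337659816365 F [-0.1772  0.0637 -1.1195] shift [-0.2083 -0.0929 -0.002 ] twist 0.0008
[0.0015 0.0494 0.0379]
scene rod_hook [235.0, 171.3] 0.52 [0.6489 0.2406 0.041 ]
scene rod_handle [314.1, 242.1] 0.71 [ 0.4382 -0.2481  0.045 ]
top rod_hook [209.7, 191.8] 0.72 [0.5432 0.164  0.041 ]
[ 0.4711 -0.0701] [ 0.464  -0.1766]
[ 0.4503 -0.2556  1.3956] 61.087303717890585 -59.75837328949787
```

Request:
arm_command(commands=[{"tx": 0,"ty": -0.04,"tz": 0,"twist": 0},{"tx": 0,"ty": -0.093,"tz": 0,"twist": 0},{"tx": -0.05,"ty": -0.093,"tz": 0,"twist": 0},{"tx": -0.1,"ty": -0.093,"tz": 0,"twist": 0},{"tx": -0.16,"ty": -0.093,"tz": 0,"twist": 0},{"tx": -0.208,"ty": -0.093,"tz": 0,"twist": 0},{"tx": -0.208,"ty": -0.093,"tz": 0,"twist": 0},{"tx": -0.208,"ty": -0.093,"tz": 0,"twist": 0}])

```text
t: 11.32
eef_pos: [0.4825, -0.2069, 0.042]
ee_rot: [-3.141, -0.0, -1.757]
force: [-0.7, 0.4, -1.2]
width: 0.0152
gripper_force: 60.0
```

```bash
python3 -c "
from h import *
to(L(H,-.092,-.024),.042,H[2]);snap('scene','scene8')
s=get_state();p=s['eef_pos']; f=(p[0],p[1],s['ee_rot'][2]+np.pi);print(L(f,.185,.013),L(f,.079))
b=cv2.imread('pics/scene8.png')[190:250,225:325]
I=cv2.resize(b,None,fx=7,fy=7,interpolation=2)
for q in([.189,-.004,.045],[.189,.026,.045],[-.045,.008,.037]):
  uv=proj('scene',np.r_[L(f,q[0],q[1]),q[2]]);cv2.circle(I,tuple(int(v) for v in (uv+.5-[225,190])*7),3,(0,0,255),-1)
cv2.imwrite('pics/v8.png',I)
"
```

```text
t 11.3167 pos [ 0.4825 -0.2069  0.042 ] rot [-3.1414 -0.     -1.7574] w 0.0152188350508777 F [-0.7341  0.4419 -1.1598] shift [-0.4496  0.0023 -0.0001] twist 0.0007
[ 0.504  -0.0231] [ 0.497  -0.1297]
```

View pics/v8.png

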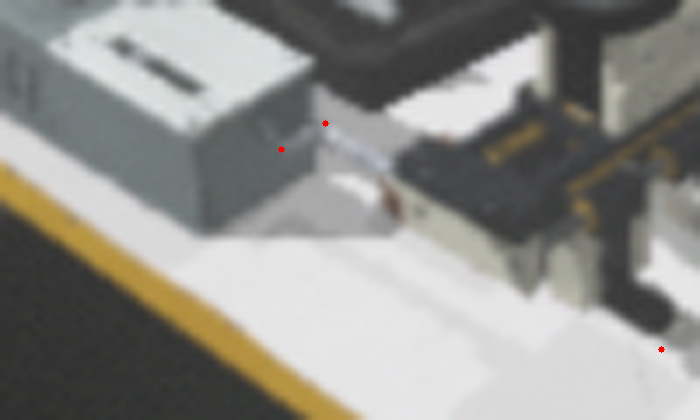

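The shaft end is at about (322,127) and the tongue tip at about (275,146), both within roughly a pixel of the prediction and in front of the tunnel mouth. I'll insert it.

Request:
arm_command(commands=[{"tx": -0.03,"ty": 0.002,"tz": 0,"twist": 0},{"tx": -0.07,"ty": 0.002,"tz": 0,"twist": 0},{"tx": -0.11,"ty": 0.002,"tz": 0,"twist": 0},{"tx": -0.15,"ty": 0.002,"tz": 0,"twist": 0},{"tx": -0.19,"ty": 0.002,"tz": 0,"twist": 0},{"tx": -0.22,"ty": 0.002,"tz": 0,"twist": 0},{"tx": -0.24,"ty": 0.002,"tz": 0,"twist": 0},{"tx": -0.24,"ty": 0.002,"tz": 0,"twist": 0}])

```text
t: 12.03
eef_pos: [0.4932, -0.1474, 0.042]
ee_rot: [-3.141, 0.0, -1.758]
force: [-1.0, -0.4, -1.5]
width: 0.0153
gripper_force: 60.0
```

Request:
arm_command(commands=[{"tx": -0.03,"ty": 0,"tz": 0,"twist": 0},{"tx": -0.06,"ty": 0,"tz": 0,"twist": 0},{"tx": -0.09,"ty": 0,"tz": 0,"twist": 0},{"tx": -0.12,"ty": 0,"tz": 0,"twist": 0},{"tx": -0.15,"ty": 0,"tz": 0,"twist": 0},{"tx": -0.18,"ty": 0,"tz": 0,"twist": 0},{"tx": -0.21,"ty": 0,"tz": 0,"twist": 0},{"tx": -0.21,"ty": 0,"tz": 0,"twist": 0}])

```text
t: 12.7
eef_pos: [0.5031, -0.0957, 0.042]
ee_rot: [-3.141, 0.0, -1.758]
force: [0.4, -0.2, -0.9]
width: 0.0154
gripper_force: 60.0
```

```bash
python3 -c "
from h import *
to(L(H,-.092,-.002),.042,H[2]);print(get_state()['moment'])"
```

```text
t 12.7 pos [ 0.5031 -0.0957  0.042 ] rot [-3.1412  0.0001 -1.7578] w 0.015406554849306177 F [ 0.3689 -0.2049 -0.8937] shift [ 0.0025  0.0887 -0.0001] twist 0.0006
[-0.0323  0.0438  0.0354]
```

Request:
arm_command(commands=[{"tx": 0,"ty": 0.02,"tz": 0,"twist": 0},{"tx": 0,"ty": 0.04,"tz": 0,"twist": 0},{"tx": 0,"ty": 0.06,"tz": 0,"twist": 0},{"tx": 0,"ty": 0.08,"tz": 0,"twist": 0},{"tx": 0,"ty": 0.088,"tz": 0,"twist": 0},{"tx": 0,"ty": 0.088,"tz": 0,"twist": 0},{"tx": 0,"ty": 0.088,"tz": 0,"twist": 0},{"tx": 0,"ty": 0.088,"tz": 0,"twist": 0}])

```text
t: 13.37
eef_pos: [0.4813, -0.0929, 0.0421]
ee_rot: [-3.141, 0.0, -1.759]
force: [-0.4, -0.0, -2.3]
width: 0.0151
gripper_force: 60.0
```

Request:
arm_command(commands=[{"tx": 0.02,"ty": 0,"tz": 0,"twist": 0},{"tx": 0.04,"ty": 0,"tz": 0,"twist": 0},{"tx": 0.06,"ty": 0,"tz": 0,"twist": 0},{"tx": 0.08,"ty": 0,"tz": 0,"twist": 0},{"tx": 0.1,"ty": 0,"tz": 0,"twist": 0},{"tx": 0.12,"ty": 0,"tz": 0,"twist": 0},{"tx": 0.12,"ty": 0,"tz": 0,"twist": 0},{"tx": 0.12,"ty": 0,"tz": 0,"twist": 0}])

```text
t: 14.03
eef_pos: [0.4752, -0.1229, 0.0419]
ee_rot: [3.141, -0.0, -1.76]
force: [-0.6, 0.4, -1.4]
width: 0.0152
gripper_force: 60.0
```

```bash
python3 -c "
from h import *
to(L(H,-.145,-.002),.042,H[2]);print(get_state()['moment']);snap('scene','scene9')
b=cv2.imread('pics/scene9.png')[180:230,215:285];cv2.imwrite('pics/v9.png',cv2.resize(b,None,fx=8,fy=8,interpolation=2))"
```

```text
t 14.0333 pos [ 0.4752 -0.1229  0.0419] rot [ 3.1413 -0.0004 -1.7596] w 0.015186386639790325 F [-0.5856  0.4277 -1.3654] shift [ 0.087  -0.0007 -0.0004] twist 0.0
[-0.0664  0.1083 -0.0019]
```

Request:
arm_command(commands=[{"tx": 0.02,"ty": 0,"tz": 0,"twist": 0},{"tx": 0.035,"ty": 0,"tz": 0,"twist": 0},{"tx": 0.045,"ty": 0,"tz": 0,"twist": 0},{"tx": 0.055,"ty": 0,"tz": 0,"twist": 0},{"tx": 0.065,"ty": 0,"tz": 0,"twist": 0},{"tx": 0.072,"ty": 0,"tz": 0,"twist": 0},{"tx": 0.08,"ty": 0,"tz": 0,"twist": 0},{"tx": 0.088,"ty": 0,"tz": 0,"twist": 0}])

```text
t: 14.75
eef_pos: [0.4712, -0.1441, 0.0419]
ee_rot: [3.142, 0.0, -1.759]
force: [0.5, 3.4, -1.4]
width: 0.0152
gripper_force: 60.0
```

```bash
python3 -c "
from h import *
to(L(H,-.15,-.002),.042,H[2]);print(get_state()['moment']);snap('scene','scene10')
o=[cv2.resize(cv2.imread(f'pics/scene{k}.png')[188:222,232:272],(390,330),interpolation=2) for k in(0,10)]
cv2.imwrite('pics/v10.png',np.hstack(o))
for k in (.075,.069,.033): print(proj('scene',np.r_[L(H,k,.014),.066]))
# slot profile
for n in(0,8,9,10):
  g=cv2.cvtColor(cv2.imread(f'pics/scene{n}.png'),6).astype(float)
  print(n,[int(cv2.getRectSubPix(g.astype(np.float32),(1,1),tuple(map(float,proj('scene',np.r_[L(H,x,.014),.066]))))[0,0]) for x in np.arange(.02,.1,.005)])
"
```

```text
t 14.75 pos [ 0.4712 -0.1441  0.0419] rot [ 3.1416  0.     -1.7589] w 0.015193058112448284 F [ 0.456   3.399  -1.4139] shift [ 0.0208 -0.0003 -0.0005] twist 0.0002
[ 1.4114 -0.0027 -0.0119]
[244.0317 197.3928]
[245.1657 198.0464]
[252.0657 202.0237]
0 [210, 191, 142, 113, 112, 114, 110, 110, 105, 129, 152, 161, 131, 118, 137, 181]
8 [209, 191, 142, 112, 111, 113, 112, 110, 104, 128, 150, 161, 131, 119, 138, 181]
9 [210, 197, 176, 167, 154, 144, 129, 146, 158, 136, 107, 113, 108, 116, 137, 180]
10 [209, 192, 159, 156, 150, 125, 111, 110, 104, 116, 105, 113, 109, 116, 137, 180]
```

The pin has moved most of the way along the slot. I'll keep going until it reaches the stop.

Request:
arm_command(commands=[{"tx": 0.008,"ty": 0,"tz": 0,"twist": 0},{"tx": 0.012,"ty": 0,"tz": 0,"twist": 0},{"tx": 0.016,"ty": 0,"tz": 0,"twist": 0},{"tx": 0.02,"ty": 0,"tz": 0,"twist": 0},{"tx": 0.024,"ty": 0,"tz": 0,"twist": 0},{"tx": 0.024,"ty": 0,"tz": 0,"twist": 0},{"tx": 0.024,"ty": 0,"tz": 0,"twist": 0},{"tx": 0.024,"ty": 0,"tz": 0,"twist": 0}])

```text
t: 15.47
eef_pos: [0.4721, -0.1456, 0.0416]
ee_rot: [-3.139, 0.006, -1.759]
force: [2.3, 35.5, -4.0]
width: 0.0154
gripper_force: 60.0
```

```bash
cat > prof.py <<'E'
from h import *
import sys
to(L(H,-.15,-.002),.042,H[2]);print(get_state()['moment']);snap('scene','scene'+sys.argv[1])
for n in(10,sys.argv[1]):
  g=cv2.cvtColor(cv2.imread(f'pics/scene{n}.png'),6).astype(np.float32)
  print(n,[int(cv2.getRectSubPix(g,(1,1),tuple(map(float,proj('scene',np.r_[L(H,x,.014),.066]))))[0,0]) for x in np.arange(.02,.1,.005)])
E
python3 prof.py 11
```

```text
t 15.4667 pos [ 0.4721 -0.1456  0.0416] rot [-3.1386  0.0056 -1.7592] w 0.015380320995548962 F [ 2.2922 35.4753 -3.9869] shift [ 0.0155  0.0042 -0.0015] twist 0.0001
[13.3764 -0.7244  0.2002]
10 [209, 192, 159, 156, 150, 125, 111, 110, 104, 116, 105, 113, 109, 116, 137, 180]
11 [209, 193, 160, 157, 147, 125, 110, 109, 103, 115, 105, 112, 107, 116, 137, 181]
```

The force reached 35 N with no further pin movement, so the bolt is at its stop. I'll back off, sidestep and withdraw.

Request:
arm_command(commands=[{"tx": -0.03,"ty": 0,"tz": 0,"twist": 0},{"tx": -0.06,"ty": 0,"tz": 0,"twist": 0},{"tx": -0.09,"ty": 0,"tz": 0,"twist": 0},{"tx": -0.09,"ty": 0,"tz": 0,"twist": 0},{"tx": -0.09,"ty": -0.03,"tz": 0,"twist": 0},{"tx": -0.09,"ty": -0.06,"tz": 0,"twist": 0},{"tx": -0.09,"ty": -0.088,"tz": 0,"twist": 0},{"tx": -0.09,"ty": -0.088,"tz": 0,"twist": 0}])

```text
t: 16.18
eef_pos: [0.498, -0.1324, 0.042]
ee_rot: [-3.14, -0.0, -1.759]
force: [0.4, -0.2, -1.5]
width: 0.0152
gripper_force: 60.0
```

```bash
python3 -c "
from h import *
to(L(H,-.22,-.024),.042,H[2]);print(get_state()['moment'])"
```

```text
t 16.1833 pos [ 0.498  -0.1324  0.042 ] rot [-3.1404 -0.0001 -1.7592] w 0.015169869062630367 F [ 0.4033 -0.204  -1.4541] shift [ 0.3666  0.0084 -0.0002] twist 0.0001
[-0.0396 -0.005   0.0707]
```

Request:
arm_command(commands=[{"tx": 0.04,"ty": 0.001,"tz": 0,"twist": 0},{"tx": 0.09,"ty": 0.002,"tz": 0,"twist": 0},{"tx": 0.14,"ty": 0.003,"tz": 0,"twist": 0},{"tx": 0.19,"ty": 0.004,"tz": 0,"twist": 0},{"tx": 0.24,"ty": 0.005,"tz": 0,"twist": 0},{"tx": 0.29,"ty": 0.006,"tz": 0,"twist": 0},{"tx": 0.34,"ty": 0.008,"tz": 0,"twist": 0},{"tx": 0.37,"ty": 0.008,"tz": 0,"twist": 0}])

```text
t: 16.85
eef_pos: [0.4757, -0.2238, 0.0417]
ee_rot: [3.141, -0.0, -1.76]
force: [-0.2, -0.8, -2.4]
width: 0.0155
gripper_force: 60.0
```

```bash
python3 -c "
from h import *
to((.45,-.2546),.006,1.304)"; python3 prof.py 12
```

```text
t 16.85 pos [ 0.4757 -0.2238  0.0417] rot [ 3.1409 -0.0001 -1.7601] w 0.015474902062429902 F [-0.1919 -0.7992 -2.4301] shift [0.1403 0.0778 0.1429] twist 0.0247
t 16.85 pos [ 0.4757 -0.2238  0.0417] rot [ 3.1409 -0.0001 -1.7601] w 0.015474902062429902 F [-0.1919 -0.7992 -2.4301] shift [-0.2891  0.0774 -0.0011] twist -0.0002
[-0.0048  0.1249 -0.0202]
10 [209, 192, 159, 156, 150, 125, 111, 110, 104, 116, 105, 113, 109, 116, 137, 180]
12 [210, 193, 160, 155, 146, 126, 110, 110, 103, 116, 106, 113, 106, 116, 138, 181]
```

Request:
arm_command(commands=[{"tx": 0.04,"ty": 0.03,"tz": 0,"twist": 0},{"tx": 0.1,"ty": 0.06,"tz": 0,"twist": 0.01},{"tx": 0.14,"ty": 0.078,"tz": 0,"twist": 0.025},{"tx": 0.14,"ty": 0.078,"tz": 0.03,"twist": 0.025},{"tx": 0.14,"ty": 0.078,"tz": 0.07,"twist": 0.025},{"tx": 0.14,"ty": 0.078,"tz": 0.11,"twist": 0.025},{"tx": 0.14,"ty": 0.078,"tz": 0.138,"twist": 0.025},{"tx": 0.14,"ty": 0.078,"tz": 0.145,"twist": 0.025}])

```text
t: 17.57
eef_pos: [0.4505, -0.2526, 0.0052]
ee_rot: [3.139, -0.001, -1.835]
force: [-8.5, 7.4, 34.2]
width: 0.0149
gripper_force: 60.0
```

Request:
arm_command(commands=[{"tx": 0,"ty": 0,"tz": 0,"twist": 0},{"tx": 0,"ty": 0,"tz": 0.003,"twist": 0},{"tx": 0,"ty": 0,"tz": 0.003,"twist": 0},{"tx": 0,"ty": 0,"tz": 0.003,"twist": 0},{"tx": 0,"ty": 0,"tz": 0.003,"twist": 0},{"tx": 0,"ty": 0,"tz": 0.003,"twist": 0},{"tx": 0,"ty": 0,"tz": 0.003,"twist": 0},{"tx": 0,"ty": 0,"tz": 0.003,"twist": 0}])

```text
t: 18.23
eef_pos: [0.4505, -0.2526, 0.0053]
ee_rot: [3.14, -0.001, -1.835]
force: [-6.2, 3.6, 17.2]
width: 0.0153
gripper_force: 60.0
```

Request:
arm_command(commands=[{"tx": 0,"ty": 0,"tz": 0,"twist": 0},{"tx": 0,"ty": 0,"tz": 0,"twist": 0},{"tx": 0,"ty": 0,"tz": 0,"twist": 0},{"tx": 0,"ty": 0,"tz": -0.05,"twist": 0},{"tx": 0,"ty": 0,"tz": -0.2,"twist": 0},{"tx": 0,"ty": 0,"tz": -0.36,"twist": 0},{"tx": 0,"ty": 0,"tz": -0.52,"twist": 0},{"tx": 0,"ty": 0,"tz": -0.68,"twist": 0}], claw=0.42)

```text
t: 18.9
eef_pos: [0.4507, -0.2528, 0.1763]
ee_rot: [3.141, -0.0, -1.837]
force: [1.2, 1.2, -0.4]
width: 0.0369
gripper_force: 0.0
```

```bash
python3 -c "
from h import *
print(get_state()['q'])
to(L(H,.14,-.02),.2,H[2]+np.pi/2)
snap('scene','scene13')
for n in ('rod_handle','rod_hook','hook_rod'):
  for r in spot_point(n,'scene')[:1]: print(n,r['uv'],r['score'],ray('scene',r['uv'],.004))"; python3 rod2.py pics/scene13.png 0 .4505 -.2526 1.306
```

```text
[-0.1309  0.1395 -0.4052 -0.     -1.0269 -0.1351]
t 18.9 pos [ 0.4507 -0.2528  0.1763] rot [ 3.1407 -0.0001 -1.8369] w 0.036874271400246975 F [ 1.1632  1.1931 -0.4282] shift [-1.5825  0.0511 -0.095 ] twist 0.4754
rod_handle [316.7, 247.5] 0.65 [ 0.4609 -0.2448  0.004 ]
rod_hook [276.6, 226.4] 0.73 [ 0.4842 -0.0702  0.004 ]
hook_rod [319.5, 247.7] 0.65 [ 0.4648 -0.2531  0.004 ]
[ 0.453  -0.252   1.3241] 104.46980385144353 -98.63703564600435
```

The rod is lying flat again. Now I'll go over to the toggle.

Request:
arm_command(commands=[{"tx": -1,"ty": 0,"tz": -0.2,"twist": 0.475},{"tx": -1,"ty": 0,"tz": -0.2,"twist": 0.475},{"tx": -1,"ty": 0,"tz": -0.2,"twist": 0.475},{"tx": -1,"ty": 0,"tz": -0.2,"twist": 0.475},{"tx": -1,"ty": 0,"tz": -0.2,"twist": 0.475},{"tx": -1,"ty": 0,"tz": -0.2,"twist": 0.475},{"tx": -1,"ty": 0,"tz": -0.2,"twist": 0.475},{"tx": -1,"ty": 0,"tz": -0.2,"twist": 0.475}])

```text
t: 19.77
eef_pos: [0.5184, -0.0075, 0.2242]
ee_rot: [3.141, -0.0, -2.757]
force: [-0.5, -0.0, 0.7]
width: 0.0368
gripper_force: 0.0
```

```bash
python3 -c "
from h import *
to(L(H,.14,-.02),.2,H[2]+np.pi/2)"
```

```text
t 19.7667 pos [ 0.5184 -0.0075  0.2242] rot [ 3.1415 -0.0003 -2.7568] w 0.03677729389393658 F [-0.475  -0.0199  0.6803] shift [-0.2991  0.4822  0.0967] twist 0.1826
```

Request:
arm_command(commands=[{"tx": -0.08,"ty": 0.13,"tz": 0.02,"twist": 0.04},{"tx": -0.16,"ty": 0.26,"tz": 0.04,"twist": 0.08},{"tx": -0.24,"ty": 0.39,"tz": 0.06,"twist": 0.12},{"tx": -0.299,"ty": 0.482,"tz": 0.08,"twist": 0.16},{"tx": -0.299,"ty": 0.482,"tz": 0.08,"twist": 0.183},{"tx": -0.299,"ty": 0.482,"tz": 0.08,"twist": 0.183},{"tx": -0.299,"ty": 0.482,"tz": 0.08,"twist": 0.183},{"tx": -0.299,"ty": 0.482,"tz": 0.08,"twist": 0.183}])

```text
t: 20.43
eef_pos: [0.5401, 0.1272, 0.204]
ee_rot: [-3.14, -0.001, 2.957]
force: [-0.0, 0.2, 1.4]
width: 0.0369
gripper_force: 0.0
```

```bash
python3 -c "
from h import *
to(L(H,.14,-.0199),.1155,H[2]+np.pi/2)
for i,n in enumerate((0,)):
  # cap position check in initial pics: project model cap axis
  for c in('top','scene'):
    b=cv2.imread(f'pics/{c}0.png')
    for r in (.03,.058,.072):
      print(c,r,proj(c,np.r_[L(H,.14,-r*np.sin(.35)),.08+r*np.cos(.35)]))
    p=proj(c,np.r_[L(H,.14,-.0199),.1345]).astype(int);g=cv2.cvtColor(b,6)
    print(p,'\n',g[p[1]-12:p[1]+13,p[0]-8:p[0]+9])
"
```

```text
t 20.4333 pos [0.5401 0.1272 0.204 ] rot [-3.1404 -0.0014  2.9565] w 0.036875361874788515 F [-0.0429  0.2311  1.3621] shift [-0.0053  0.0219  0.3539] twist 0.0012
top 0.03 [213.5345 193.156 ]
top 0.058 [211.7369 188.6578]
top 0.072 [210.8068 186.3302]
[211 188] 
 [[216 216 208 188 164 119 105 117 135 171 181 194 213 217 217 219 218]
 [218 219 219 216 208 190 182 164 124 119 120 135 170 182 193 204 189]
 [217 217 217 219 218 217 216 208 188 180 163 123 119 120 132 150 115]
 [217 217 217 217 218 218 219 218 216 216 208 189 180 164 123 113 103]
 [217 217 217 217 217 217 217 218 219 219 219 217 216 208 189 183 185]
 [217 217 217 217 217 217 217 218 218 219 219 219 219 219 216 217 217]
 [216 217 217 217 217 217 216 215 215 216 217 218 219 219 220 220 221]
 [217 216 217 217 217 217 213 199 191 194 203 208 215 216 217 218 218]
 [217 217 216 217 218 217 206 172 151 155 169 178 188 193 198 201 199]
 [217 217 217 217 218 215 192 142 111 117 134 146 152 155 161 165 159]
 [217 217 217 217 217 206 162  94  60  73 109 138 146 143 143 140 135]
 [217 217 217 217 215 194 122  46  26  42  84 128 145 1
[... 2122 characters left out ...]
152  89  68  77  70  54  57  70  73  71  70  69  65  70  91]
 [227 226 213 154  93  84  71  58  56  65  70  74  71  72  68  69  74]
 [229 228 226 214 155  94  67  57  55  65  69  71  72  72  76  72  69]
 [229 228 228 224 194 126  68  60  75  73  66  67  69  72  74  73  73]
 [228 227 221 211 195 144  83  74 102  89  67  65  66  68  71  75  74]
 [224 205 180 165 186 170 131 123 110  82  67  65  65  66  67  71  72]
 [221 183 140 133 158 161 142 139 122  84  65  66  64  65  67  66  66]
 [219 178 130 122 172 171 152 167 170 125  75  90  97  81  68  67  69]
 [219 177 128 115 159 164 154 155 148 118 104 170 197 151  91  68  66]
 [219 181 129 120 173 167 144 126 120 130 140 166 207 210 157  93  69]]
```

The model cap axis runs (210.8,186) to (213.5,193), which matches the dark cap in the top image. Descending onto it.

Request:
arm_command(commands=[{"tx": -0.005,"ty": 0.022,"tz": 0.05,"twist": 0.001},{"tx": -0.005,"ty": 0.022,"tz": 0.1,"twist": 0.001},{"tx": -0.005,"ty": 0.022,"tz": 0.15,"twist": 0.001},{"tx": -0.005,"ty": 0.022,"tz": 0.2,"twist": 0.001},{"tx": -0.005,"ty": 0.022,"tz": 0.25,"twist": 0.001},{"tx": -0.005,"ty": 0.022,"tz": 0.3,"twist": 0.001},{"tx": -0.005,"ty": 0.022,"tz": 0.354,"twist": 0.001},{"tx": -0.005,"ty": 0.022,"tz": 0.354,"twist": 0.001}])

```text
t: 21.1
eef_pos: [0.5413, 0.1313, 0.114]
ee_rot: [-3.139, -0.003, 2.951]
force: [-0.8, -0.4, -0.0]
width: 0.0369
gripper_force: 0.0
```

Request:
arm_command(commands=[{"tx": 0,"ty": 0,"tz": 0,"twist": 0},{"tx": 0,"ty": 0,"tz": 0,"twist": 0},{"tx": 0,"ty": 0,"tz": 0,"twist": 0},{"tx": 0,"ty": 0,"tz": 0,"twist": 0},{"tx": 0,"ty": 0,"tz": 0,"twist": 0},{"tx": 0,"ty": 0,"tz": 0,"twist": 0},{"tx": 0,"ty": 0,"tz": 0,"twist": 0},{"tx": 0,"ty": 0,"tz": 0,"twist": 0}], claw=0, grip_force=50)

```text
t: 21.77
eef_pos: [0.5434, 0.1332, 0.1172]
ee_rot: [3.141, 0.001, 2.951]
force: [0.4, -1.3, 6.2]
width: 0.0129
gripper_force: 50.0
```

```bash
python3 -c "
from h import *
to(L(H,.14,-.0199),.1155,H[2]+np.pi/2)
s=get_state();print(s['moment'],s['force'])
r0=(s['eef_pos'][2]+.019-.08)/np.cos(.35);print('r',r0)
a=.35
P=lambda r,f:np.array([r*np.sin(f),-r*np.cos(f)])
for p,f in((.003,-a),(.006,-a),(.0085,-a),(.0105,-a),(.0105,-.3),(.0108,-.2),(.0108,-.1),(.0108,0),(.0108,.1),(.0108,.2),(.0108,.3),(.0105,.37)):
  print(p,f,((P(r0+p,f)-P(r0,-a))/.25).round(4))"
```

```text
t 21.7667 pos [0.5434 0.1332 0.1172] rot [3.1411 0.0012 2.9511] w 0.012915558570676128 F [ 0.4456 -1.2553  6.1931] shift [ 0.0035 -0.0044  0.0066] twist -0.0005
[-0.526   0.0471  0.047 ] [ 0.4456 -1.2553  6.1931]
r 0.05977490091278556
0.003 -0.35 [-0.0041 -0.0113]
0.006 -0.35 [-0.0082 -0.0225]
0.0085 -0.35 [-0.0117 -0.0319]
0.0105 -0.35 [-0.0144 -0.0395]
0.0105 -0.3 [-0.0011 -0.0439]
0.0108 -0.2 [ 0.0259 -0.0521]
0.0108 -0.1 [ 0.0538 -0.0563]
0.0108 0 [ 0.082  -0.0577]
0.0108 0.1 [ 0.1102 -0.0563]
0.0108 0.2 [ 0.1381 -0.0521]
0.0108 0.3 [ 0.1654 -0.0451]
0.0105 0.37 [ 0.1836 -0.0375]
```

Request:
arm_command(commands=[{"tx": -0.002,"ty": 0,"tz": -0.006,"twist": 0},{"tx": -0.004,"ty": 0,"tz": -0.011,"twist": 0},{"tx": -0.006,"ty": 0,"tz": -0.017,"twist": 0},{"tx": -0.008,"ty": 0,"tz": -0.022,"twist": 0},{"tx": -0.01,"ty": 0,"tz": -0.028,"twist": 0},{"tx": -0.012,"ty": 0,"tz": -0.033,"twist": 0},{"tx": -0.014,"ty": 0,"tz": -0.039,"twist": 0},{"tx": -0.014,"ty": 0,"tz": -0.039,"twist": 0}])

```text
t: 22.43
eef_pos: [0.5462, 0.1324, 0.1262]
ee_rot: [-3.142, -0.0, 2.951]
force: [0.4, 1.7, -5.1]
width: 0.013
gripper_force: 50.0
```

```bash
python3 -c "
from h import *
to(L(H,.14,-.0199),.1155,H[2]+np.pi/2)
s=get_state();print(s['moment'],s['force'])"
```

```text
t 22.4333 pos [0.5462 0.1324 0.1262] rot [-3.1415 -0.0003  2.9506] w 0.013048801097496829 F [ 0.3853  1.7055 -5.0589] shift [ 0.0151 -0.0035  0.0426] twist -0.0007
[ 0.4856 -0.2444 -0.0748] [ 0.3853  1.7055 -5.0589]
```

Request:
arm_command(commands=[{"tx": 0.011,"ty": 0,"tz": -0.005,"twist": 0},{"tx": 0.024,"ty": 0,"tz": -0.01,"twist": 0},{"tx": 0.036,"ty": 0,"tz": -0.013,"twist": 0},{"tx": 0.049,"ty": 0,"tz": -0.015,"twist": 0},{"tx": 0.061,"ty": 0,"tz": -0.017,"twist": 0},{"tx": 0.074,"ty": 0,"tz": -0.018,"twist": 0},{"tx": 0.085,"ty": 0,"tz": -0.019,"twist": 0},{"tx": 0.096,"ty": 0,"tz": -0.019,"twist": 0}])

```text
t: 23.1
eef_pos: [0.5246, 0.1368, 0.1319]
ee_rot: [3.141, 0.004, 2.951]
force: [9.1, -2.2, -5.7]
width: 0.013
gripper_force: 50.0
```

```bash
python3 -c "
from h import *
to(L(H,.14,0),.1155,H[2]+np.pi/2)
s=get_state();print(s['moment'],s['force'])"
```

```text
t 23.1 pos [0.5246 0.1368 0.1319] rot [3.1409 0.0039 2.9515] w 0.012970989104334859 F [ 9.1122 -2.1991 -5.6625] shift [ 0.0066 -0.0046  0.0657] twist -0.0004
[-1.4413 -3.4894  0.0021] [ 9.1122 -2.1991 -5.6625]
```

Request:
arm_command(commands=[{"tx": 0.013,"ty": 0,"tz": 0.0,"twist": 0},{"tx": 0.026,"ty": 0,"tz": 0.001,"twist": 0},{"tx": 0.038,"ty": 0,"tz": 0.003,"twist": 0},{"tx": 0.051,"ty": 0,"tz": 0.005,"twist": 0},{"tx": 0.063,"ty": 0,"tz": 0.007,"twist": 0},{"tx": 0.076,"ty": 0,"tz": 0.01,"twist": 0},{"tx": 0.089,"ty": 0,"tz": 0.014,"twist": 0},{"tx": 0.102,"ty": 0,"tz": 0.019,"twist": 0}])

```text
t: 23.77
eef_pos: [0.5002, 0.1417, 0.1278]
ee_rot: [3.141, 0.005, 2.952]
force: [7.6, -4.4, -1.4]
width: 0.0129
gripper_force: 50.0
```

```bash
python3 -c "
from h import *
to(L(H,.14,.0242),.1155,H[2]+np.pi/2)
s=get_state();print(s['moment'],s['force'])
snap('scene','scene14')
b=cv2.imread('pics/scene14.png')[140:215,190:290];cv2.imwrite('pics/v14.png',cv2.resize(b,None,fx=7,fy=7,interpolation=2))"
```

```text
t 23.7667 pos [0.5002 0.1417 0.1278] rot [3.1406 0.0051 2.9518] w 0.01286341715765699 F [ 7.5861 -4.3563 -1.4011] shift [ 0.004  -0.0053  0.0492] twist -0.0003
[-2.0149 -3.2291 -0.0466] [ 7.5861 -4.3563 -1.4011]
```

Request:
arm_command(commands=[{"tx": 0.004,"ty": 0,"tz": 0.001,"twist": 0},{"tx": 0.008,"ty": 0,"tz": 0.003,"twist": 0},{"tx": 0.012,"ty": 0,"tz": 0.004,"twist": 0},{"tx": 0.014,"ty": 0,"tz": 0.005,"twist": 0},{"tx": 0.016,"ty": 0,"tz": 0.006,"twist": 0},{"tx": 0.016,"ty": 0,"tz": 0.006,"twist": 0},{"tx": 0.016,"ty": 0,"tz": 0.006,"twist": 0},{"tx": 0.016,"ty": 0,"tz": 0.006,"twist": 0}])

```text
t: 24.48
eef_pos: [0.4978, 0.1423, 0.1272]
ee_rot: [3.14, 0.008, 2.952]
force: [12.8, -7.9, 0.7]
width: 0.013
gripper_force: 50.0
```

```bash
python3 -c "
from h import *
to(L(H,.14,.0242),.1155,H[2]+np.pi/2)"
```

```text
t 24.4833 pos [0.4978 0.1423 0.1272] rot [3.14   0.0076 2.9523] w 0.013025340778577352 F [12.8479 -7.9005  0.6691] shift [-0.0056 -0.0062  0.047 ] twist -0.0002
```

It looks like it's against the far stop. Releasing and rising.

Request:
arm_command(commands=[{"tx": 0,"ty": 0,"tz": 0,"twist": 0},{"tx": 0,"ty": 0,"tz": 0,"twist": 0},{"tx": 0,"ty": 0,"tz": 0,"twist": 0},{"tx": 0,"ty": 0,"tz": 0,"twist": 0},{"tx": 0,"ty": 0,"tz": -0.1,"twist": 0},{"tx": 0,"ty": 0,"tz": -0.26,"twist": 0},{"tx": 0,"ty": 0,"tz": -0.42,"twist": 0},{"tx": 0,"ty": 0,"tz": -0.6,"twist": 0}], claw=0.5)

```text
t: 25.15
eef_pos: [0.4929, 0.1422, 0.2727]
ee_rot: [-3.141, -0.001, 2.951]
force: [1.5, 0.8, 0.0]
width: 0.0438
gripper_force: 0.0
```

Request:
arm_command(commands=[{"tx": 0,"ty": -0.16,"tz": 0,"twist": 0},{"tx": 0,"ty": -0.32,"tz": 0,"twist": 0},{"tx": 0,"ty": -0.48,"tz": 0,"twist": 0},{"tx": 0,"ty": -0.64,"tz": 0,"twist": 0},{"tx": 0,"ty": -0.8,"tz": 0,"twist": 0},{"tx": 0,"ty": -0.96,"tz": 0,"twist": 0},{"tx": 0,"ty": -1,"tz": 0,"twist": 0},{"tx": 0,"ty": -1,"tz": 0,"twist": 0}])

```text
t: 25.82
eef_pos: [0.4453, -0.1051, 0.2714]
ee_rot: [-3.142, -0.0, 2.947]
force: [-0.3, 0.8, 0.1]
width: 0.0436
gripper_force: 0.0
```

```bash
python3 -c "
from h import *
to((.5,0),.2)
o=[]
for c,(x,y) in(('scene',(205,145)),('top',(185,165))):
  b=snap(c,c+'15')[:,:,::-1][y:y+65,x:x+75];I=cv2.resize(b,(390,338),interpolation=2);J=I.copy()
  for r in np.arange(.03,.073,.006):
    q=proj(c,np.r_[L(H,.14,r*np.sin(.35)),.08+r*np.cos(.35)])
    cv2.circle(J,tuple(int(v) for v in (q+.5-[x,y])*5.2),2,(0,0,255),-1)
  o.append(np.vstack([I[:299],J[:299]]))
  for r in spot_point('toggle_grip',c)[:1]:print(c,r['uv'],r['score'],proj(c,np.r_[L(H,.14,.0199),.1345]))
cv2.imwrite('pics/v15.png',np.hstack(o))"; python3 prof.py 16
```

```text
t 25.8167 pos [ 0.4453 -0.1051  0.2714] rot [-3.1415 -0.0002  2.9473] w 0.043551346099714235 F [-0.3275  0.7673  0.0995] shift [-0.1337  0.4548  0.2856] twist 0
scene [351.8, 261.2] 0.63 [228.8584 174.9628]
top [304.2, 196.7] 0.57 [208.1835 203.1024]
t 26.0167 pos [ 0.4465 -0.1021  0.2713] rot [ 3.1415 -0.0001  2.9515] w 0.04433386797858782 F [ 0.5198  0.1905 -0.1855] shift [-0.1292 -0.167   0.9171] twist 0.4996
[-0.0091 -0.0583  0.0369]
10 [209, 192, 159, 156, 150, 125, 111, 110, 104, 116, 105, 113, 109, 116, 137, 180]
16 [210, 193, 162, 155, 145, 126, 112, 112, 103, 116, 108, 113, 108, 117, 138, 181]
```

View pics/v15.png

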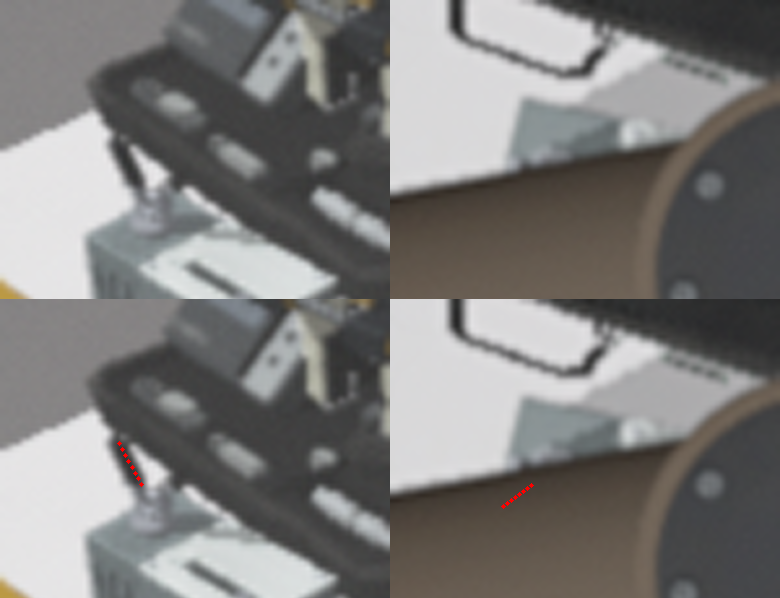

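The toggle now leans to the robot's side, with the dark cap from about (115,137) to (140,197) on the left, in line with the model. I'll check numerically that the cap has sprung back.

```bash
python3 -c "
from h import *
for n,s in(('0',-1),('15',1),('16',1)):
  g=cv2.cvtColor(cv2.imread(f'pics/scene{n}.png'),6).astype(np.float32)
  for a in (.3,.35,.4):
    print(n,a,[int(cv2.getRectSubPix(g,(1,1),tuple(map(float,proj('scene',np.r_[L(H,.14,s*r*np.sin(a)),.08+r*np.cos(a)]))))[0,0]) for r in np.arange(.012,.1,.004)])
"; python3 - <<'E'
import sys;sys.path.insert(0,'.')
E
python3 -c "
from h import *
grab_frame('scene')
for n in('sanding_by','chuck_by','tweezers_by','hook_rod'):
  for r in boxes_of(n,'scene')[:1]:print(n,r)"
```

```text
0 0.3 [137, 145, 156, 150, 131, 95, 66, 58, 56, 55, 56, 56, 56, 57, 59, 82, 127, 155, 159, 134, 85, 65]
0 0.35 [135, 144, 158, 150, 128, 95, 73, 59, 56, 57, 60, 62, 57, 57, 63, 91, 134, 160, 156, 120, 76, 64]
0 0.4 [132, 143, 160, 150, 124, 99, 80, 60, 58, 63, 69, 70, 60, 66, 81, 104, 139, 161, 142, 94, 68, 64]
15 0.3 [136, 146, 156, 141, 121, 101, 93, 83, 88, 92, 87, 94, 90, 79, 78, 88, 95, 81, 74, 72, 68, 69]
15 0.35 [134, 139, 146, 128, 106, 87, 69, 68, 67, 62, 64, 60, 62, 60, 60, 71, 76, 109, 137, 122, 108, 97]
15 0.4 [133, 131, 135, 117, 106, 79, 68, 62, 60, 63, 59, 64, 63, 70, 71, 80, 102, 141, 189, 215, 201, 197]
16 0.3 [136, 146, 156, 140, 121, 101, 91, 84, 90, 93, 86, 93, 90, 80, 80, 90, 94, 80, 73, 73, 68, 69]
16 0.35 [135, 139, 146, 128, 107, 87, 66, 67, 68, 64, 65, 62, 64, 62, 62, 72, 76, 109, 139, 121, 107, 97]
16 0.4 [134, 132, 134, 117, 107, 81, 68, 62, 61, 64, 61, 66, 63, 71, 71, 78, 101, 141, 189, 214, 201, 198]
sanding_by {'rect': [298.3, 193.9, 325.9, 209.8], 'score': 0.58}
chuck_by {'rect': [221.6, 174.8, 267.0, 224.5], 'score': 0.55}
tweezers_by {'rect': [225.5, 170.1, 235.7, 185.7], 'score': 0.72}
hook_rod {'rect': [274.8, 223.1, 323.7, 261.0], 'score': 0.59}
```

The cap's lower edge sits where it did at the start, so it has sprung back. The pin is still at its stop and the rod is lying flat.

```bash
python3 -c "
from station import *
print(job_done())"
```

```text
the job is handed in; nothing more can be done
None
```

I handed the job in at about 26 s: the bolt is drawn to its stop, the rod is lying flat outside the housing, and the toggle is thrown towards the robot with its cap sprung back in. I saw nothing disturbed, though I did not re-measure every bystander at the end.

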